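# Roll the long jar up the display rack to its stop

## Robot

A 6-joint arm with a two-finger parallel gripper is mounted at the origin on the work surface. World frame = base frame: x ahead of the robot, y to its left, z up, the work surface at z = 0. Lengths are in m, angles in degrees, forces in N, time in s.
With the tool pointing down it reaches from about 0.4 to 0.825 m from the base axis. Payload 7 kg.
Tool frame: the origin (TCP) lies at the centre of the arm's flange, where the gripper is bolted on; the fingertips stand 178 mm ahead of it and the grasp point (between the pads) lies 159 mm ahead of it (tip_reach is the distance from the TCP to the fingertips, in m); z points along the fingers, y is the line along which they close (so a half turn about z gives the same grasp; the last joint's range is limited). The gripper opens to 88 mm and grips with 3 to 60 N. Pads are 19 mm wide; open, the fingers measure 130 mm over their backs; the gripper's body (78 mm by 193 mm) begins 47 mm behind the grasp point.
Start: joints at [92.653, 20.546, 0.682, 0, -70.136, -16.507], TCP at [0.162, 0.655, 0.405] pointing down, gripper open.
Joint ranges: [-176.03, 176.03], [-82.01, 121.73], [-58.28, 71.71], [-173.87, 95.51], [-174.79, -0.11], [-173.66, 173.66]. Speed limits (degrees/s): [136.94, 136.94, 172.46, 180, 180, 180].

## Interface

Orientations are given as [roll, pitch, yaw] about the fixed x, y, z axes, in that order (R = Rz(yaw) Ry(pitch) Rx(roll)).
In Python, from plant import * gives the robot as it stands.
- The arm moves only by the shell command python3 -m handwheel 'ROWS'. ROWS is JSON, a list of rows, each a list of 7 numbers: the opening, from -1 (shut) to 1 (fully open), then the shift along the tool's x, y, z as a fraction of full scale, then the turn, a rotation vector about the tool's x, y, z as a fraction of full scale. A call has 1 to 5 rows; each row shifts and turns the commanded pose from where the row before left it, along the tool's axes as they then stand; what a row does not reach is not made up. Full scale, the value 1, is 0.025 m for a shift and 6 degrees for a turn. A row lasts 1/8 s, in which the tool goes at most 62.5 mm and 10.7 degrees, less where a joint would pass 70% of its speed; a pose out of reach is approached as far as the arm can. A call with a number of a shift or a turn outside -1 to 1 is refused whole. A call with a gripper value outside its range is refused whole. The fingers move at their own pace and stop on an object; the grip force is fixed at half the most. Time passes only in rows, so rows that do not move let the fingers close. It gives the time, the measured TCP pose, the force, the opening and the grip force at its end, in the units of the state.
- get_obs(): the state, without advancing time (a new reading comes with each control period).
- snapshot(name): name is "scene" or "side" or "wrist"; returns a dict with "color" (480x640x3 uint8, red, green, blue), "fx", "fy", "cx", "cy" (pixels), "R" (3x3) and "t" (3): a world point X has camera coordinates R X + t; the wrist camera has in their place "tool_from_camera" (4x4, takes a point from camera to tool coordinates, whose origin is the TCP and whose axes are the flange's). Camera axes: x right, y down, z forward; pixel columns grow to the right and rows downward; lengths in m; the calibration is good to about 2 mm. A picture is of the moment at which its call begins: read the wrist's pose just before it. There is no depth.
- close_job(): hands the job in; it is judged then, once.
The state is a dict: "clock": time; "joint_pos": joint angles; "qvel": joint speeds; "tau": joint torques, N m; "tool_pos": TCP position; "orientation": TCP orientation; "force": force on the tool from outside, world axes, zero at the start; "moment": the same for the moment, N m; "opening": finger opening in m; "gripper_force": force on a finger pad.
Only numpy, scipy, OpenCV 4.12 (cv2) and the standard library are available. Lean on these libraries where they do the work, as an engineer would, in place of code of your own. Each camera call takes 0.05 s, during which the arm holds its last target. There are 200 camera calls.

## Task

A small two-lane wooden display rack on the market stall holds two jars lying at the foot of its ramp, a long one and a short one. Push the long jar with the fingertips, gently and steadily, up its lane over the brow until it lies at rest in the seat against the stop board at the top, without letting it roll back down and without gripping or lifting it. Leave the short jar and everything standing around the rack where they are, and finish clear of everything.

Things in the scene. Friction and masses are not known exactly. Their poses are not given: they have to be found in the camera images.
- rack: Fixed light-wood display rack, 228 mm wide (y), about 250 mm long. Origin on the table under its middle; x points uphill, y along the lying jars, z up. Two lanes, each 104 mm wide, centred at y +56 and -56 mm, between 8 mm wide rails at y -112, 0, +112 mm that stand 20 mm above the running surface. From the foot a 9 degree (0.157 rad) ramp, 165 mm long, climbs to the brow; beyond it lies the seat.
- ramp_foot (a point): point on the ramp surface at the inner face of the foot lip, midway between the lanes (rack x -125, y 0, z 30 mm); x points up along the ramp surface, y as the rack's, z square to the surface. The lip is 12 mm thick and stands only 12 mm above the ramp, so fingers reach a jar from behind, above it. Before the brow a jar rolls back freely if let go.
- brow (a point): the ridge where ramp and seat meet, midway between the lanes (rack x 38, y 0, z 56 mm), on the surface. Beyond it the seat falls gently, at 0.10 rad, to the stop board, whose face is 61 mm past the brow and 45 mm high above the seat. A jar whose centre has passed the brow rolls the last 30 mm by itself and stays in the seat.
- seat_left (a point): where the centre of a jar is when it lies in the seat of the lane at rack y = +56 mm: rack x 71, z 84 mm.
- seat_right (a point): the same for the lane at rack y = -56 mm.
- long_jar: long jar: amber glass, paper label, brass-coloured lid; a smooth cylinder 62 mm in diameter and 96 mm long, 0.25 to 0.5 kg, lying across either of the two lanes at the ramp's foot against the lip (its centre then at rack x -105, z 64 mm). Origin at its centre, y along its axis; x and z turn as it rolls. Smooth and slippery (friction about 0.4 against fingers and wood), rolls freely.
- short_jar: short jar: the same 62 mm diameter and look but only 60 mm long, lying loose in the other lane at the ramp's foot. Origin at its centre, y along its axis. To be left alone.
- jar_a: upright amber jar, 68 mm in diameter, 95 mm tall, standing loose on the table; origin at the centre of its underside. Bystander. Stands beside the rack, about 180 mm to the side of its middle (rack +y).
- jar_b: upright amber jar, 68 mm in diameter, 95 mm tall, standing loose on the table; origin at the centre of its underside. Bystander. Stands beside the rack, about 180 mm to the side of its middle (rack -y).
- tin: upright round steel tin, 62 mm in diameter, 75 mm tall, standing loose on the table; origin at the centre of its underside. Bystander. Stands beside the rack, about 180 mm to the side (rack +y), nearer its foot.
- carton: small cardboard carton, 55 x 85 x 70 mm high, standing loose on the table; origin at the centre of its underside. Bystander. 
- mug: white ceramic mug, 76 mm in diameter, 85 mm tall, standing loose on the table; origin at the centre of its underside. Bystander. 
- dish: dark wooden disc dish, 90 mm in diameter, 20 mm high, standing loose on the table; origin at the centre of its underside. Bystander. 
Mind the look-alikes: they are no part of the job. What is shaped like the long_jar but green is not meant.

How it is judged (in metres and radians):
On the way:
1. the fingers push the long jar up the ramp (touching it between one third and two thirds of the way) (x of long_jar in the frame of rack between -0.05 and 0.02 m and contact force between the fingers and long_jar above 0.05 N).
At the end, for the whole second after the job is handed in: The long jar lies at rest (under 0.02 m/s) in the seat at the top of its lane: its centre within 8 mm of the seated place along the rack and 7 mm in height, its axis within 0.15 rad of the rack's y axis; the short jar has moved less than 15 mm and the things standing around less than 20 mm (x of long_jar in the frame of rack between 0.063 and 0.079 m and z of long_jar in the frame of rack between 0.077 and 0.09 m and (y of long_jar in the frame of rack between 0.04 and 0.072 m or y of long_jar in the frame of rack between -0.072 and -0.04 m) and angle between the y axis of long_jar and the y axis of rack, either way round below 0.15 rad and linear speed of long_jar below 0.02 m/s and distance of short_jar from where it was at the start of the episode below 0.015 m and distance of each of jar_a, jar_b, tin, carton, mug, dish from where it was at the start of the episode below 0.02 m); the robot touches nothing.
It fails at once if the long jar is lifted off the rack (z of long_jar in the frame of ramp_foot above 0.046 m or z of long_jar in the frame of rack above 0.105 m).
It fails at once if the long jar runs away, back down or flung (faster than 0.35 m/s) (linear speed of long_jar above 0.35 m/s).
It fails at once if the long jar is gripped or pressed with more than 30 N (contact force between the fingers and long_jar above 30 N).
It fails at once if the short jar in the other lane is moved by more than 15 mm (distance of short_jar from where it was at the start of the episode above 0.015 m).
It fails at once if something standing around the rack is shifted by more than 20 mm or tipped (distance of any of jar_a, jar_b, tin, carton, mug, dish from where it was at the start of the episode above 0.02 m or angle between any of jar_a, jar_b, tin, carton, mug, dish's own z axis and vertical above 0.3 rad).
It also fails if it takes over 40 s, if anything falls off the work surface, if the arm or the gripper's body presses on something with over 40 N, if the wrist force passes 120 N, or if a joint passes its speed limit or range.

## Working session

There is one attempt and no reset: what is moved stays moved. The work goes in short steps, Python scripts to look and compute and a shell command to move; the robot and the scene stay as the last step left them, time stands still between calls to the robot, and variables do not carry over. Pictures are saved under pics/ and viewed, at most 10 in all, crops included, and the job is handed in when it is done.

```bash
ls; mkdir -p pics; python3 - <<'E'
from plant import *
import cv2
print(get_obs())
for n in("scene","side"):
    s=snapshot(n); cv2.imwrite(f"pics/{n}0.png",s["color"][:,:,::-1]); print(n,{k:s[k] for k in s if k!="color"})
E
```

```text
pics
{'clock': 0.0, 'joint_pos': array([ 9.26520584e+01,  2.05911615e+01,  6.32893506e-01, -2.25017197e-02,
       -7.01379002e+01, -1.65075101e+01]), 'qvel': array([ 0.04399023,  0.08843071,  0.04570463, -0.03408345,  0.04961702,
       -0.01420651]), 'tau': array([ 8.90422180e-04, -5.82717454e+01,  2.93053311e+01,  6.99704066e+00,
        7.08638050e-03, -1.61672356e-04]), 'tool_pos': array([0.16158477, 0.65515498, 0.40371136]), 'orientation': array([ 1.79901785e+02, -7.04716588e-03, -1.38631086e+01]), 'force': array([-0.32909208,  0.10306105, -0.39508934]), 'moment': array([ 0.0064395 ,  0.01704618, -0.01507902]), 'gripper_force': 0.0, 'opening': 0.08709131099567642}
scene {'fx': 494.66168860651675, 'fy': 494.66168860651675, 'cx': 326.35342107361834, 'cy': 242.11483542950532, 'R': array([[ 0.02772439,  0.99950804, -0.01466388],
       [ 0.74488638, -0.03043993, -0.66649658],
       [-0.66661506,  0.00755529, -0.74536386]]), 't': array([-0.02355556, -0.32042586,  1.68006135])}
side {'fx': 447.7237075791187, 'fy': 447.7237075791187, 'cx': 320.5546786489942, 'cy': 241.29685329348195, 'R': array([[ 0.91553667, -0.40219846, -0.00538539],
       [-0.20201573, -0.44819453, -0.87081072],
       [ 0.34782502,  0.79834708, -0.49158894]]), 't': array([-0.46872832,  0.19284171,  1.07114544])}
```

View pics/scene0.png

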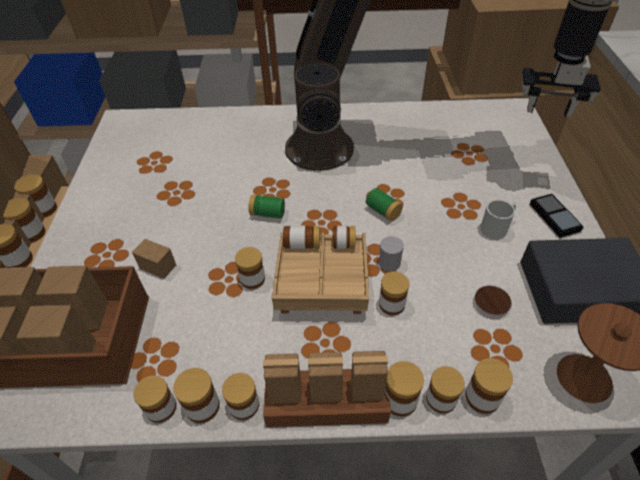

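View pics/side0.png

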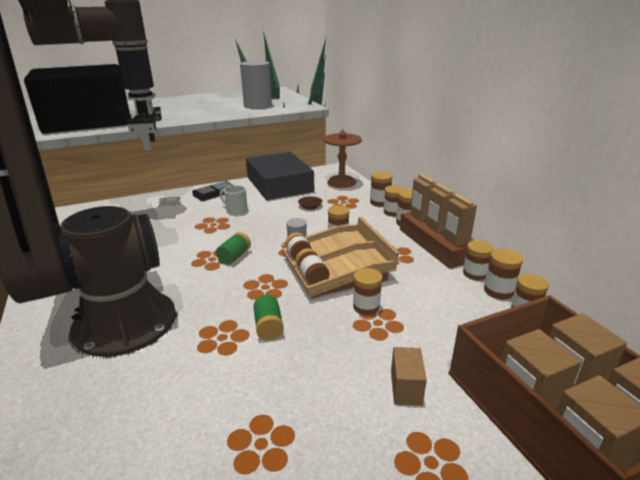

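The scene view shows the rack at about (322,270) with its foot towards the robot (top of the image, uphill = +x). Possible candidates for the long jar:
- Amber jar lying in the left lane at (300,237).
- Shorter amber jar in the right lane at (344,237).
- Green jars at (267,207) and (384,204).
- Upright amber jars at (250,267) and (394,292), plus a row at the bottom.

I choose (300,237), the longer amber jar lying in the -y lane, and check it in a close crop.

```bash
python3 - <<'E'
import cv2
a=cv2.imread("pics/scene0.png")[218:318,262:395]
cv2.imwrite("pics/crop0.png",cv2.resize(a,None,fx=6,fy=6,interpolation=cv2.INTER_CUBIC))
E
```

```text
(no output)
```

View pics/crop0.png

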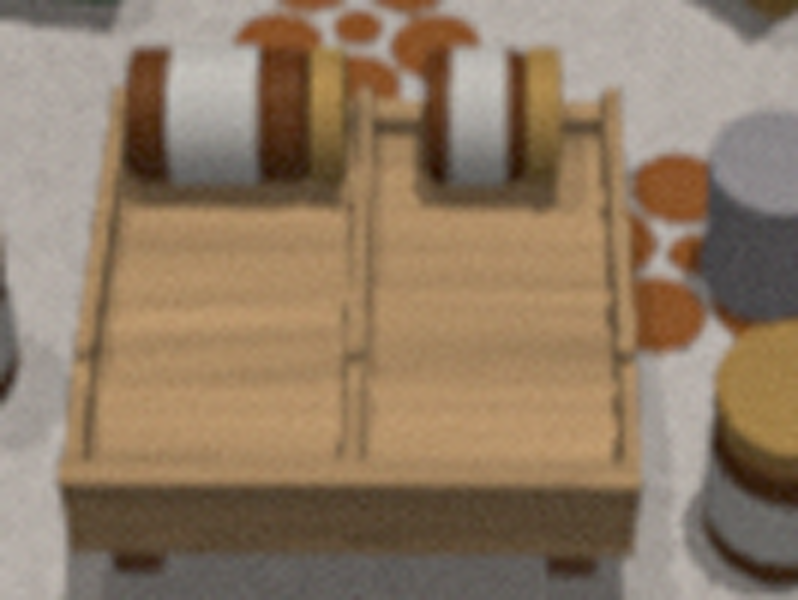

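```bash
cat > h.py <<'E'
from plant import *
import numpy as np
def ray(s,u,v,z):
    d=s["R"].T@np.array([(u-s["cx"])/s["fx"],(v-s["cy"])/s["fy"],1]); o=-s["R"].T@s["t"]
    return o+d*(z-o[2])/d[2]
E
python3 - <<'E'
from h import *
s=snapshot("scene")
for n,u,v,z in [("browL",87,355,.076),("browM",355,355,.076),("browR",622,355,.076),("footL",117,92,.049),("footM",367,92,.049),("footR",611,92,.049),("stopL",66,465,.095),("stopR",636,465,.095),
 ("jarL",128,110,.064),("jarR",346,110,.064),("sL",425,110,.064),("sR",562,110,.064)]:
    print(n,ray(s,262+(u-2.5)/6,218+(v-2.5)/6,z).round(4))
E
```

```text
browL [ 0.6079 -0.116   0.076 ]
browM [ 0.6122 -0.0061  0.076 ]
browR [0.6164 0.103  0.076 ]
footL [ 0.4357 -0.1116  0.049 ]
footM [0.4404 0.0022 0.049 ]
footR [0.445 0.113 0.049]
stopL [ 0.6766 -0.1197  0.095 ]
stopR [0.6851 0.1021 0.095 ]
jarL [ 0.4609 -0.1046  0.064 ]
jarR [ 0.4649 -0.0074  0.064 ]
sL [0.4663 0.0278 0.064 ]
sR [0.4688 0.0887 0.064 ]
```

The crop confirms it: the long jar (white label, brass lid) lies in the left lane, crop pixels 128–346, and the short one in the right lane. The rack is at about (0.574, -0.0045) with yaw about -2.5°. I start moving: turn first, then travel along the rack axes with the fingers half closed.

```bash
python3 -m handwheel '[[-0.1,0,0,0,0,0,-0.95],[-0.1,0,0,0,0,0,-0.95],[-0.1,1,1,0,0,0,0],[-0.1,1,1,0,0,0,0],[-0.1,1,1,0,0,0,0]]'
python3 -m handwheel '[[-0.1,1,1,0,0,0,0],[-0.1,1,1,0,0,0,0],[-0.1,1,1,0,0,0,0],[-0.1,1,1,0,0,0,0],[-0.1,1,1,0,0,0,0]]'
python3 -m handwheel '[[-0.1,1,1,0,0,0,0],[-0.1,1,1,0,0,0,0],[-0.1,1,1,0,0,0,0],[-0.1,0.3,1,0,0,0,0],[-0.1,0,1,0,0,0,0]]'
python3 -m handwheel '[[-0.1,0,1,0,0,0,0],[-0.1,0,1,0,0,0,0],[-0.1,0,1,0,0,0,0],[-0.1,0,1,0,0,0,0],[-0.1,0,1,0,0,0,0]]'
```

```text
clock: 0.78
tool_pos: [0.2339, 0.5763, 0.4043]
orientation: [180.0, 0.0, -2.4]
force: [0.5, -0.6, 0.1]
opening: 0.0438
gripper_force: 0.0
clock: 1.4
tool_pos: [0.3535, 0.446, 0.4045]
orientation: [180.0, 0.0, -2.4]
force: [0.7, 0.3, -0.3]
opening: 0.0398
gripper_force: 0.0
clock: 2.02
tool_pos: [0.4299, 0.3172, 0.4042]
orientation: [180.0, 0.0, -2.5]
force: [0.3, -0.7, 0.2]
opening: 0.0399
gripper_force: 0.0
clock: 2.65
tool_pos: [0.4244, 0.192, 0.4047]
orientation: [-180.0, -0.0, -2.4]
force: [-0.0, 0.1, -0.5]
opening: 0.0393
gripper_force: 0.0
```

```bash
python3 -m handwheel '[[-0.1,0,1,0,0,0,0],[-0.1,0,1,0,0,0,0],[-0.1,0,1,0,0,0,0],[-0.1,0,1,0,0,0,0],[-0.1,0,1,0,0,0,0]]'
python3 -m handwheel '[[-0.1,0,1,0.6,0,0,0],[-0.1,0,1,0.6,0,0,0],[-0.1,0,1,0.6,0,0,0],[-0.1,0,1,0.6,0,0,0],[-0.1,0,0.85,0.6,0,0,0]]'
python3 - <<'E'
from h import *
import cv2
o=get_obs();s=snapshot("wrist");print(o["tool_pos"],o["orientation"],o["joint_pos"],{k:s[k] for k in s if k!="color"})
cv2.imwrite("pics/w1.png",s["color"][:,:,::-1])
E
```

```text
clock: 3.28
tool_pos: [0.4189, 0.0671, 0.4047]
orientation: [-180.0, -0.0, -2.5]
force: [0.9, 1.1, 0.4]
opening: 0.0392
gripper_force: 0.0
clock: 3.9
tool_pos: [0.4135, -0.0539, 0.3293]
orientation: [-180.0, -0.0, -2.5]
force: [-0.0, 1.1, -0.5]
opening: 0.0392
gripper_force: 0.0
[ 0.41352578 -0.05394642  0.32929143] [-1.79996177e+02 -1.51596196e-02 -2.47495661e+00] [ 1.99505760e+01 -5.51909652e-01 -3.63459394e+01  2.77348118e-03
 -5.41904987e+01  6.75728455e+01] {'fx': 403.8451263929264, 'fy': 403.8451263929264, 'cx': 314.83510929510953, 'cy': 243.46334304955616, 'tool_from_camera': array([[ 2.64290044e-04, -9.60686348e-01, -2.77635859e-01,
         7.31626170e-02],
       [ 9.99999915e-01,  1.66385755e-04,  3.76195995e-04,
         1.83295538e-04],
       [-3.15211705e-04, -2.77635935e-01,  9.60686311e-01,
         1.95451327e-02],
       [ 0.00000000e+00,  0.00000000e+00,  0.00000000e+00,
         1.00000000e+00]])}
```

View pics/w1.png

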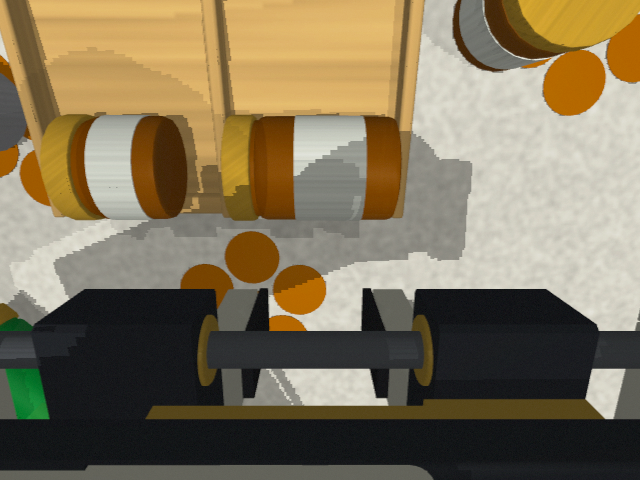

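The wrist view shows the long jar at u 222–401, v 115–219, centred between the fingers (u about 315) and 49 mm ahead of the TCP. That leaves about 8 mm of clearance, so I descend behind it.

```bash
python3 -m handwheel '[[-0.1,-0.05,0,0.9,0,0,0],[-0.1,0,0,0.9,0,0,0],[-0.1,0,0,0.9,0,0,0],[-0.1,0,0,0.9,0,0,0],[-0.1,0,0,0.1,0,0,0]]'
python3 -m handwheel '[[-0.1,0.05,0,0,0,0,0],[-0.1,0.1,0,0,0,0,0],[-0.1,0.1,0,0,0,0,0]]'
```

```text
clock: 4.58
tool_pos: [0.4121, -0.0529, 0.2362]
orientation: [179.9, 0.2, -2.5]
force: [-0.2, -0.3, 0.4]
opening: 0.039
gripper_force: 0.0
clock: 4.95
tool_pos: [0.4195, -0.0525, 0.2379]
orientation: [-180.0, -0.1, -2.4]
force: [1.1, -0.7, 0.2]
opening: 0.0397
gripper_force: 0.0
```

```bash
for i in 1 ; do python3 -m handwheel '[[-0.1,0.1,0,0,0,0,0],[-0.1,0.1,0,0,0,0,0],[-0.1,0.12,0,-0.01,0,0,0],[-0.1,0.16,0,-0.02,0,0,0],[-0.1,0.16,0,-0.025,0,0,0]]'; done
python3 -m handwheel '[[-0.1,0.16,0,-0.025,0,0,0],[-0.1,0.16,0,-0.025,0,0,0],[-0.1,0.16,0,-0.025,0,0,0],[-0.1,0.16,0,-0.025,0,0,0],[-0.1,0.16,0,-0.025,0,0,0]]'
python3 - <<'E'
from h import *
import cv2
s=snapshot("wrist");cv2.imwrite("pics/w2.png",s["color"][:,:,::-1])
E
```

```text
clock: 5.58
tool_pos: [0.4353, -0.0533, 0.2385]
orientation: [180.0, 0.0, -2.5]
force: [-4.0, -0.1, 2.4]
opening: 0.0396
gripper_force: 1.8
clock: 6.2
tool_pos: [0.4553, -0.0541, 0.2417]
orientation: [-180.0, -0.0, -2.5]
force: [-3.9, 0.7, 2.0]
opening: 0.0396
gripper_force: 1.9
```

View pics/w2.png

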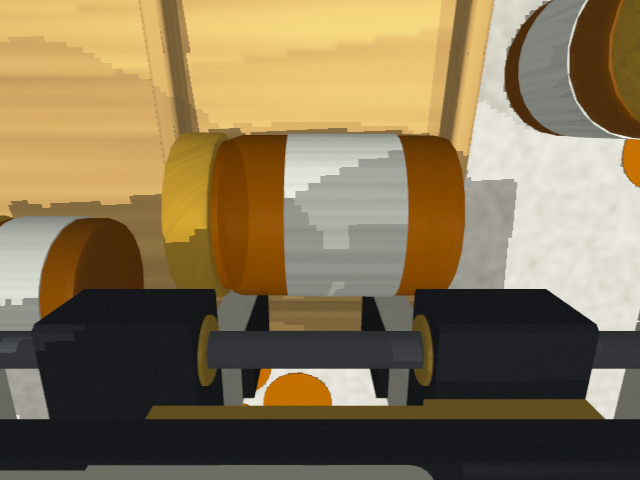

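The jar (u 162–465, v 132–296) is moving squarely up the lane with the fingertips behind it, at about 4 N. I continue.

```bash
python3 -m handwheel '[[-0.1,0.16,0,-0.025,0,0,0],[-0.1,0.16,0,-0.025,0,0,0],[-0.1,0.16,0,-0.025,0,0,0],[-0.1,0.16,0,-0.025,0,0,0],[-0.1,0.16,0,-0.025,0,0,0]]'
python3 -m handwheel '[[-0.1,0.16,0,-0.025,0,0,0],[-0.1,0.16,0,-0.025,0,0,0],[-0.1,0.16,0,-0.025,0,0,0],[-0.1,0.16,0,-0.025,0,0,0],[-0.1,0.16,0,-0.025,0,0,0]]'
python3 -m handwheel '[[-0.1,0.16,0,-0.025,0,0,0],[-0.1,0.16,0,-0.025,0,0,0],[-0.1,0.16,0,-0.025,0,0,0],[-0.1,0.16,0,-0.025,0,0,0],[-0.1,0.16,0,-0.025,0,0,0]]'
python3 -m handwheel '[[-0.1,0.16,0,-0.025,0,0,0],[-0.1,0.16,0,-0.025,0,0,0],[-0.1,0.16,0,-0.025,0,0,0],[-0.1,0.16,0,-0.025,0,0,0],[-0.1,0.16,0,-0.025,0,0,0]]'
```

```text
clock: 6.88
tool_pos: [0.4753, -0.055, 0.2448]
orientation: [180.0, 0.0, -2.4]
force: [-3.6, 1.0, 2.6]
opening: 0.0394
gripper_force: 1.9
clock: 7.5
tool_pos: [0.4953, -0.0559, 0.2479]
orientation: [180.0, 0.0, -2.5]
force: [-4.2, 0.4, 2.8]
opening: 0.0396
gripper_force: 1.8
clock: 8.12
tool_pos: [0.5152, -0.0567, 0.2511]
orientation: [180.0, 0.0, -2.5]
force: [-3.5, 0.3, 2.2]
opening: 0.0394
gripper_force: 1.8
clock: 8.75
tool_pos: [0.5352, -0.0575, 0.2542]
orientation: [-180.0, -0.0, -2.5]
force: [-4.0, -1.4, 3.2]
opening: 0.0394
gripper_force: 1.8
```

```bash
python3 -m handwheel '[[-0.1,0.16,0,-0.025,0,0,0],[-0.1,0.16,0,-0.025,0,0,0],[-0.1,0.16,0,-0.025,0,0,0],[-0.1,0.16,0,-0.025,0,0,0],[-0.1,0.16,0,-0.025,0,0,0]]'
python3 -m handwheel '[[-0.1,0.14,0,-0.02,0,0,0],[-0.1,0.14,0,-0.02,0,0,0],[-0.1,0.14,0,0,0,0,0],[-0.1,0.14,0,0,0,0,0],[-0.1,0.14,0,0,0,0,0]]'
python3 - <<'E'
from h import *
import cv2
s=snapshot("wrist");cv2.imwrite("pics/w3.png",s["color"][:,:,::-1])
E
```

```text
clock: 9.38
tool_pos: [0.5552, -0.0584, 0.2573]
orientation: [180.0, -0.0, -2.5]
force: [-3.1, 0.5, 2.7]
opening: 0.0394
gripper_force: 1.9
clock: 10.0
tool_pos: [0.573, -0.0591, 0.2584]
orientation: [-180.0, -0.0, -2.4]
force: [0.7, -0.7, 0.2]
opening: 0.0393
gripper_force: 0.0
```

View pics/w3.png

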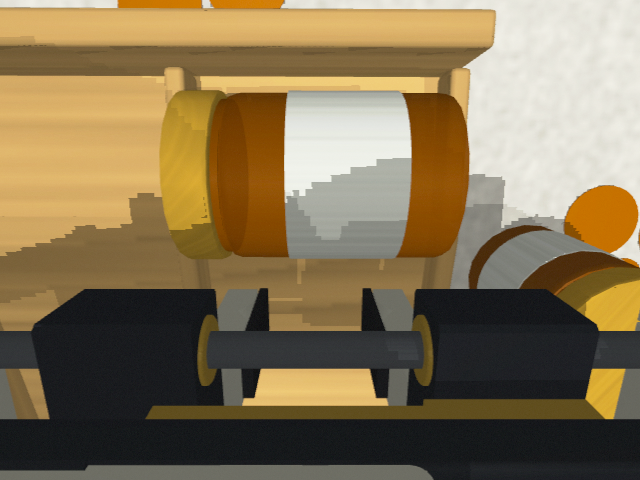

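The jar (v 92–258) has left the fingers and is rolling over the brow towards the stop board. I hold as a guard, then look again.

```bash
python3 -m handwheel '[[-0.1,0,0,0,0,0,0],[-0.1,0,0,0,0,0,0],[-0.1,0,0,0,0,0,0],[-0.1,0,0,0,0,0,0],[-0.1,0,0,0,0,0,0]]'
python3 -m handwheel '[[-0.1,-0.1,0,-0.5,0,0,0],[-0.1,-0.2,0,-1,0,0,0],[-0.1,-0.2,0,-1,0,0,0],[-0.1,-0.2,0,-1,0,0,0],[-0.1,-0.2,0,-1,0,0,0]]'
python3 -m handwheel '[[-0.1,-0.2,0,-1,0,0,0],[-0.1,0,0,0,0,0,0],[-0.1,0,0,0,0,0,0],[-0.1,0,0,0,0,0,0],[-0.1,0,0,0,0,0,0]]'
python3 - <<'E'
from h import *
import cv2
print(get_obs()["tool_pos"])
s=snapshot("wrist");cv2.imwrite("pics/w4.png",s["color"][:,:,::-1])
E
```

```text
clock: 10.68
tool_pos: [0.5724, -0.0591, 0.2583]
orientation: [180.0, -0.0, -2.5]
force: [-0.4, -0.4, 0.8]
opening: 0.0397
gripper_force: 0.0
clock: 11.3
tool_pos: [0.5495, -0.0582, 0.3727]
orientation: [-180.0, -0.1, -2.4]
force: [-0.4, 0.8, -0.1]
opening: 0.0393
gripper_force: 0.0
clock: 11.92
tool_pos: [0.5449, -0.058, 0.3951]
orientation: [180.0, 0.1, -2.5]
force: [-0.5, 0.7, -0.4]
opening: 0.0397
gripper_force: 0.0
[ 0.54493366 -0.05798731  0.3951287 ]
```

View pics/w4.png

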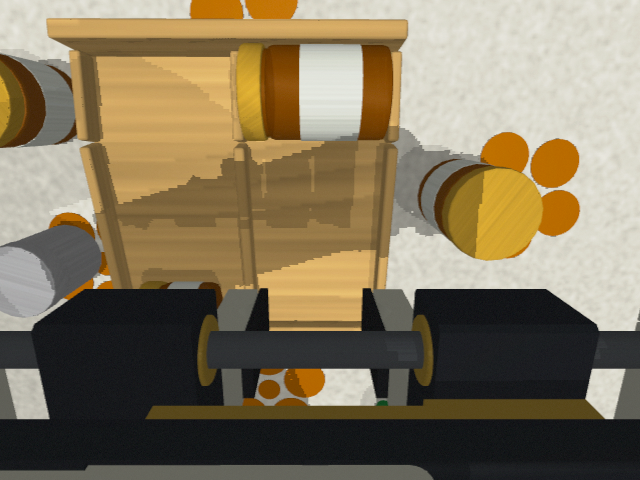

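The long jar (u 237–392, v 43–140) lies square against the stop board in the seat. The short jar is still at the foot, and the gripper is well clear, so I hand in.

```bash
python3 -c "
from plant import *
print(close_job())"
```

```text
the job is handed in; nothing more can be done
None
```

I pushed the long jar up its lane with the fingertips and over the brow; in the last wrist image it lies in the seat against the stop board, the short jar is still at the foot, the arm is clear, and the job is handed in (no verdict came back).

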